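# Open the bench gas valve to its stop and back it off a quarter turn

## Robot

A 7-joint arm with a two-finger parallel gripper is mounted at the origin on the work surface. World frame = base frame: x ahead of the robot, y to its left, z up, the work surface at z = 0. Lengths are in m, angles in rad, forces in N, time in s.
With the tool pointing down it reaches from about 0.35 to 0.775 m from the base axis. Payload 3.1 kg.
Tool frame: the origin (TCP) lies on the front face of the gripper's body, between the roots of the fingers; the fingertips stand 73 mm ahead of it and the grasp point (between the pads) lies 54 mm ahead of it; z points along the fingers, y is the direction in which the jaws open and shut (so a half turn about z gives the same grasp; the last joint's range is limited). The gripper opens to 85 mm and grips with 20 to 120 N. Pads are 22 mm wide; open, the fingers measure 114 mm over their backs; the gripper's body (76 mm by 85 mm) begins 54 mm behind the grasp point. The pads swing forward as they close: fully open they stand 13 mm farther back than shut.
Start: joints at [1.081, 0.311, 0.014, 1.512, -0.004, 1.319, -0.027], TCP at [0.238, -0.496, 0.304] pointing down, gripper open.
Joint ranges: [-2.7, 2.7], [-0.3, 1.91], [-1.27, 1.3], [0.12, 2.57], [-1.44, 4.58], [0.2, 2.03], [-3.05, 3.05]. Speed limits (rad/s): [2.79, 2.79, 3.14, 3.14, 3.14, 3.14, 3.14].

## Interface

Orientations are given as a unit quaternion [w, x, y, z].
In Python, from bench import r gives the robot as it stands.
- The arm moves only by the tool servo_tool, never from a script. Its argument "targets" is text: rows parted by semicolons, each of 4 numbers parted by spaces: the shift along the world's x, y, z in units of 25 mm (1.0 is 25 mm), then the turn about the world's z in units of 10 degrees (1.0 is 10 degrees). A call has 1 to 8 rows; each row shifts and turns the commanded pose from where the row before left it; what a row does not reach is not made up. A row lasts 1/8 s, in which the tool goes at most 62.5 mm and 10.7 degrees, less where a joint would pass 70% of its speed; a pose out of reach is approached as far as the arm can. A call is refused whole if a number of a shift passes 1 or a number of a turn 1, either way. A call with a gripper value outside its range is refused whole. "claw" is the opening in per cent of the stroke, from 0 (shut) to 100 (fully open), set as the call begins (left out, the last holds). The fingers move at their own pace and stop on an object; the grip force is fixed at half the most. Time passes only in rows, so rows that do not move let the fingers close. It gives the time, the measured TCP pose, the force and the opening at its end, in the units of the state.
- r.observe(): the state, without advancing time (a new reading comes with each control period).
- r.grab_frame(name): name is "side" or "top" or "wrist"; returns (picture, depth): 384x512x3 uint8, red, green, blue; 384x512 float32, m along the optical axis (not along the pixel's ray), 0 where there is no reading.
- r.get_calibration(name): a dict with "intrinsics" (3x3 intrinsics, pixels), "world_to_cam" (4x4, takes a point from world to camera coordinates). Camera axes: x right, y down, z forward; pixel columns grow to the right and rows downward; lengths in m; the calibration is good to about 2 mm. A picture is of the moment at which its call begins: read the wrist's pose just before it. get_calibration takes no time and is no camera call; for the wrist camera it gives the pose at the moment of the call.
- r.finish_job(): hands the job in, once; it reports no verdict.
The state is a dict: "clock": time; "joint_pos": joint angles; "qvel": joint speeds; "effort": joint torques, N m; "tcp_pos": TCP position; "tcp_rot": TCP orientation; "contact_force": force on the tool from outside, world axes, zero at the start; "wrist_torque": the same for the moment, N m; "width": finger opening in m.
Only numpy, scipy, OpenCV 4.12 (cv2) and the standard library are available. Lean on these libraries where they do the work, as an engineer would, in place of code of your own. Each camera call takes 0.05 s, during which the arm holds its last target. There are 200 camera calls.

## Task

Open the bench nitrogen valve that has the larger handwheel: crank it counterclockwise (seen from above) by its upright handle until it comes up against its stop, then back it off a quarter turn clockwise so that it cannot seize, and let go. Leave the valve with the smaller handwheel as it is.

Things in the scene. Friction and masses are not known exactly. Their poses are not given: they have to be found in the camera images.
- main (a joint): Angle of the larger handwheel about its upright axis, rad. It grows counterclockwise seen from above (opening); 0 is shut and the hard stop at fully open is at 11.0. At the start it is 1.1 to 1.7 turns short of the stop. It turns stiffly, with about 3 N needed at the handle, and stays where it is left; at the stop the handle simply goes no further (it gives less than 2 mm under 20 N).
- main_hub (a point): Centre of the larger handwheel, on its upright axis, at mid height of the rim, 92 mm above the table. The wheel is dark steel, 104 mm across, three spokes, rim 14 mm thick; it sits on a steel valve in a short pipe 175 mm long that comes out of the bench and goes back into it. The hub stands no higher than 11 mm above this point.
- main_crank (a point): Centre (half-way up) of the crank handle of the larger wheel: an upright black cylinder, 22 mm in diameter and 56 mm tall, standing on the rim 45 mm from the wheel's axis; this point lies 38 mm above the hub point, 130 mm above the table. The handle spins freely on its own pin, so a gripper that holds it from above can go round the circle without turning.
- small_crank (a point): Centre of the crank handle of the other valve, the one to leave alone: the same kind of dark steel wheel on the same kind of pipe, but only 68 mm across, with a black handle 14 mm in diameter and 40 mm tall standing 29 mm from its axis.

How it is judged:
By the outcome, as a careful person would: the job done as asked, in the order asked, and still so for the second after the job is handed in, with the robot touching nothing.
It also fails if it takes over 69 s, if anything falls off the work surface, if the arm or the gripper's body presses on something with over 40 N, if the wrist force passes 120 N, or if a joint passes its speed limit or range.

## Working session

There is one attempt and no reset: what is moved stays moved. The work goes in short steps, Python scripts to look and compute and a tool call to move; the robot and the scene stay as the last step left them, time stands still between calls to the robot, and variables do not carry over. Pictures are saved under pics/ and viewed, and the job is handed in when it is done.

Besides the shell and the picture viewer there is one more tool, called after "Request:" as name(argument=value, ...) on one line, values as JSON. servo_tool: Moves the arm, as the interface text tells. Its arguments: {"type":"object","properties":{"targets":{"type":"string"},"claw":{"type":"number"}},"required":["targets"]}

```bash
mkdir -p pics
python3 - <<'E'
from bench import r
import cv2,numpy as np
s=r.observe();print(s)
for n in("top","side"):
    p,d=r.grab_frame(n);c=r.get_calibration(n)
    cv2.imwrite(f"pics/{n}0.png",p[...,::-1]);np.savez(f"{n}0.npz",p=p,d=d,K=c["intrinsics"],T=c["world_to_cam"]);print(n,c)
E
```

```text
{'clock': 0.0, 'joint_pos': array([ 1.08129493,  0.31173405,  0.01398286,  1.51303409, -0.00440218,
        1.31920313, -0.02721985]), 'qvel': array([ 0.00069867,  0.00028982,  0.00044521, -0.00065158,  0.00103032,
       -0.00119445,  0.00262218]), 'effort': array([-4.55036143e-04, -3.79916489e+01,  1.45493424e-01, -2.30590045e+01,
        1.21951435e-02,  1.37801919e-02, -1.88689921e-05]), 'tcp_pos': array([ 0.23792518, -0.49526398,  0.30282553]), 'tcp_rot': array([-1.13359081e-03,  9.75030871e-01,  2.22066256e-01, -3.05067590e-04]), 'contact_force': array([-0.23582254, -0.56154656,  0.40013685]), 'wrist_torque': array([-0.03314683,  0.01272048,  0.03368328]), 'width': 0.08534500968160391}
top {'intrinsics': array([[433.23909608,   0.        , 256.79567307],
       [  0.        , 433.23909608, 186.72525751],
       [  0.        ,   0.        ,   1.        ]]), 'world_to_cam': array([[ 0.00806368, -0.99934759,  0.03520467, -0.03071689],
       [-0.9890032 , -0.01316948, -0.14730663,  0.56850057],
       [ 0.14767415, -0.0336297 , -0.98846416,  0.98076476],
       [ 0.        ,  0.        ,  0.        ,  1.        ]])}
side {'intrinsics': array([[362.83489719,   0.        , 262.9862972 ],
       [  0.        , 362.83489719, 192.35210818],
       [  0.        ,   0.        ,   1.        ]]), 'world_to_cam': array([[ 0.87163632, -0.49015092,  0.00148266, -0.48751413],
       [-0.28458962, -0.50854443, -0.81264464,  0.26591042],
       [ 0.39907251,  0.70790864, -0.58275766,  0.51477444],
       [ 0.        ,  0.        ,  0.        ,  1.        ]])}
```

View pics/top0.png

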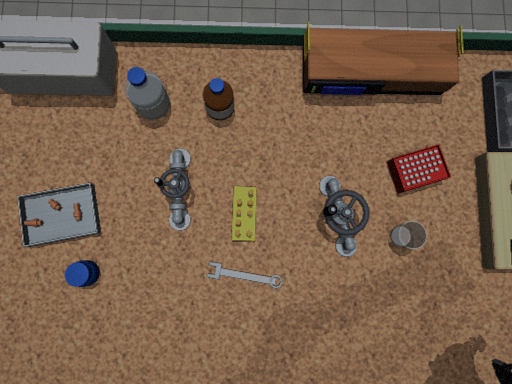

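View pics/side0.png

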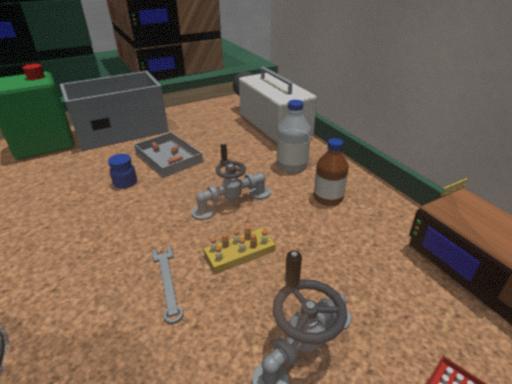

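```bash
cat > h.py <<'E'
import numpy as np,cv2
def pts(p,d,K,T):
    v,u=np.mgrid[:d.shape[0],:d.shape[1]]
    c=np.stack([(u-K[0,2])/K[0,0]*d,(v-K[1,2])/K[1,1]*d,d],-1)
    return (c-T[:3,3])@T[:3,:3]
def wheel(p,d,K,T):
    w=pts(p,d,K,T);dark=(p.max(-1)<110)&(d>0)
    near=dark&(abs(w[...,0]-.5)<.2)&(abs(w[...,1]+.22)<.15)
    rim=near&(w[...,2]>.09)&(w[...,2]<.106); h=near&(w[...,2]>.12)&(w[...,2]<.17)
    (c,rad)=cv2.minEnclosingCircle(w[rim][:,:2].astype(np.float32))
    return c,rad,rim.sum(),w[rim][:,:2].mean(0),np.median(w[h],0),np.ptp(w[h],0),h.sum()
E
python3 - <<'E'
from h import *
for n in("top","side"):
    f=np.load(n+"0.npz");print(n,*wheel(f["p"],f["d"],f["K"],f["T"]),sep="\n ")
    w=pts(f["p"],f["d"],f["K"],f["T"])
    if n=="top":print(w[212,346],w[210,330],w[190,346],w[198,356])
    # ray of handle top
f=np.load("top0.npz");im=f["p"][160:270,290:400,::-1]
cv2.imwrite("pics/z.png",cv2.resize(im,None,fx=5,fy=5,interpolation=2))
E
```

```text
top
 (0.5080814361572266, -0.22109916806221008)
 0.0530376061797142
 905
 [ 0.50605084 -0.22560224]
 [ 0.5046325  -0.17408884  0.15673148]
 [0.02114181 0.01995806 0.04492423]
 104
[ 0.50578902 -0.22119018  0.10239006] [ 0.50461042 -0.17444566  0.15635144] [ 0.5554093  -0.22277996  0.10042513] [ 0.53816106 -0.24605988  0.09615498]
side
 (0.5043030977249146, -0.2267981916666031)
 0.051235396414995193
 2306
 [ 0.50220554 -0.23230721]
 [ 0.5010389  -0.18699904  0.14629123]
 [0.02154927 0.0210352  0.04090959]
 378
```

View pics/z.png

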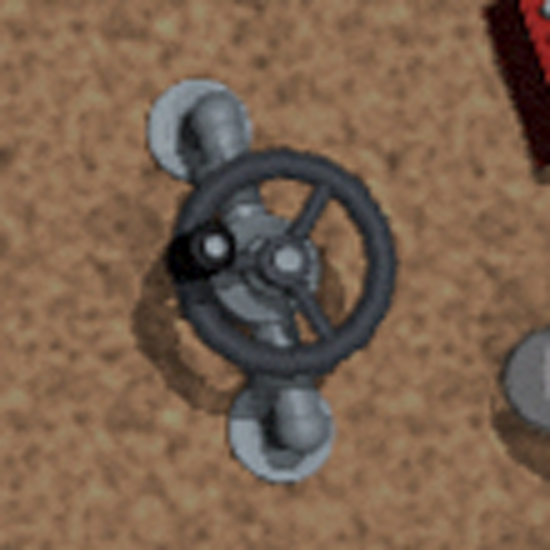

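```bash
cat >> h.py <<'E'
def ray(u,v,K,T,z):
    R=T[:3,:3];C=-R.T@T[:3,3];d=R.T@np.linalg.inv(K)@[u,v,1];return C+d*(z-C[2])/d[2]
def ellipse(p,d,K,T):
    w=pts(p,d,K,T);m=((p.max(-1)<110)&(d>0)&(np.hypot(w[...,0]-.506,w[...,1]+.222)<.07)&(w[...,2]>.085)&(w[...,2]<.108)).astype(np.uint8)
    c=max(cv2.findContours(m,0,1)[0],key=len);q=np.array([ray(*x[0],K,T,.092)[:2] for x in c])
    return q
E
python3 - <<'E'
from h import *
from scipy.optimize import least_squares
f=np.load("top0.npz");K,T=f["K"],f["T"]
px=lambda x,y:(290+(x+.5)/5-.5,160+(y+.5)/5-.5)
print("hub top",ray(*px(288,261),K,T,.103),"pin",ray(*px(214,245),K,T,.158))
f=np.load("side0.npz");im=f["p"][235:384,240:370,::-1]
cv2.imwrite("pics/zs.png",cv2.resize(im,None,fx=4,fy=4,interpolation=2))
for n in("top","side"):
    f=np.load(n+"0.npz");q=ellipse(f["p"],f["d"],f["K"],f["T"])
    s=least_squares(lambda a:np.hypot(*(q-a[:2]).T)-a[2],[.506,-.222,.052],loss="soft_l1",f_scale=.001);print(n,s.x)
w=pts(*[np.load("top0.npz")[k] for k in "pdKT"])
print("glass",w[225:245,390:425,2].max(),w[235,402])
E
```

```text
hub top [ 0.50620762 -0.22373565  0.103     ] pin [ 0.50744416 -0.17920674  0.158     ]
top [ 0.50787576 -0.22841615  0.04606188]
side [ 0.50562288 -0.22562944  0.05115967]
glass 1.0542760859086209 [ 0.46003815 -0.38053412  0.00680169]
```

View pics/zs.png

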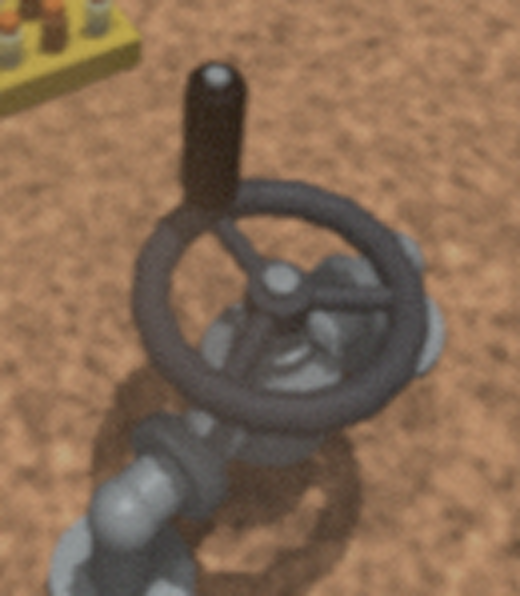

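Run:
```python
from h import *
f=np.load("side0.npz");K,T=f["K"],f["T"]
px=lambda x,y:(240+(x+.5)/4-.5,235+(y+.5)/4-.5)
print("hub",ray(*px(281,278),K,T,.103),"pin",ray(*px(217,75),K,T,.158))
```

```text
hub [ 0.50585075 -0.22574011  0.103     ] pin [ 0.50738167 -0.17850162  0.158     ]
```

Request:
servo_tool(targets="1 1 0 0;1 1 0 0;1 1 0 0;1 1 0 0;1 1 0 0;1 1 0 0;1 1 0 0;1 1 0 0", claw=100)

```text
clock: 1.1
tcp_pos: [0.4386, -0.2948, 0.3034]
tcp_rot: [-0.0, 0.975, 0.222, -0.0]
contact_force: [0.2, -1.2, -0.3]
width: 0.0852
```

Request:
servo_tool(targets="0.7 1 0 0;0.7 1 0 0;0.7 1 0 0;0.65 1 0 0;0 0.6 0 0;0 0 0 0", claw=80)

```text
clock: 1.85
tcp_pos: [0.5064, -0.1797, 0.3036]
tcp_rot: [-0.0, 0.975, 0.223, -0.001]
contact_force: [-0.2, 0.6, -0.0]
width: 0.0685
```

Run:
```python
from h import *
from bench import r
print(r.observe()["tcp_pos"])
c=r.get_calibration("wrist");p,d=r.grab_frame("wrist");np.savez("w0.npz",p=p,d=d,K=c["intrinsics"],T=c["world_to_cam"])
cv2.imwrite("pics/w0.png",p[...,::-1])
for q in [(.5074,-.179,.158),(.506,-.2243,.103)]:
    x=c["intrinsics"]@(c["world_to_cam"]@[*q,1])[:3];print(x/x[2])
```

```text
[ 0.50643223 -0.1797437   0.30364731]
[259.49855449 199.24447402   1.        ]
[298.75395142 199.74909018   1.        ]
```

View pics/w0.png

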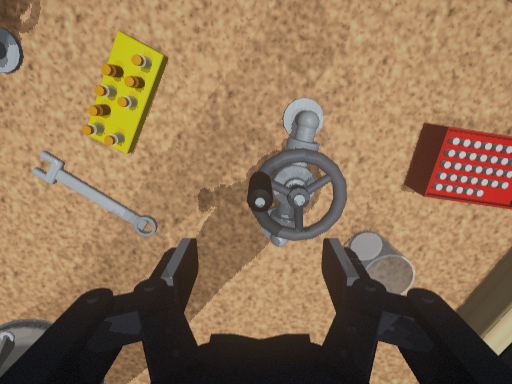

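Request:
servo_tool(targets="0.04 0.02 -0.8 0;0 0 -0.8 0;0 0 -0.8 0;0 0 -0.8 0;0 0 -0.8 0;0 0 -0.6 0;0 0 0 0")

```text
clock: 2.78
tcp_pos: [0.5067, -0.1812, 0.1877]
tcp_rot: [-0.0, 0.975, 0.221, -0.001]
contact_force: [-0.4, 0.8, -0.1]
width: 0.0685
```

Request:
servo_tool(targets="0 0 0 0;0 0 0 0;0 0 0 0;0 0 0 0;0 0 0 0;0 0 0 0", claw=0)

```text
clock: 3.52
tcp_pos: [0.5082, -0.1792, 0.19]
tcp_rot: [-0.0, 0.975, 0.223, 0.0]
contact_force: [-1.3, 2.4, 5.5]
width: 0.0206
```

```bash
cat > st.py <<'E'
from bench import r
import numpy as np
s=r.observe();C=np.array([.506,-.2243]);v=s["tcp_pos"][:2]-C
print(s["clock"],s["tcp_pos"],"ang",np.degrees(np.arctan2(v[1],v[0])),"rad",np.hypot(*v),"F",s["contact_force"],"w",s["width"],"j",s["joint_pos"].round(2))
E
python3 st.py
python3 - <<'E'
import numpy as np
# unit steps for a circle r=45mm, 15deg per row from 88deg
a=np.radians(88+15*np.arange(25));d=np.diff(45*np.c_[np.cos(a),np.sin(a)],axis=0)/25
for i in range(0,24,8):print(";".join(f"{x:.2f} {y:.2f} 0 0" for x,y in d[i:i+8]))
E
```

```text
3.525 [ 0.5082383  -0.17921751  0.19004688] ang 87.15765366361599 rad 0.04513802059612629 F [-1.30517943  2.3834724   5.5297491 ] w 0.020595221278321384 j [ 0.48  0.39 -0.22  1.7   0.09  1.06 -0.9 ]
-0.47 -0.05 0 0;-0.44 -0.16 0 0;-0.38 -0.27 0 0;-0.30 -0.36 0 0;-0.19 -0.43 0 0;-0.08 -0.46 0 0;0.05 -0.47 0 0;0.16 -0.44 0 0
0.27 -0.38 0 0;0.36 -0.30 0 0;0.43 -0.19 0 0;0.46 -0.08 0 0;0.47 0.05 0 0;0.44 0.16 0 0;0.38 0.27 0 0;0.30 0.36 0 0
0.19 0.43 0 0;0.08 0.46 0 0;-0.05 0.47 0 0;-0.16 0.44 0 0;-0.27 0.38 0 0;-0.36 0.30 0 0;-0.43 0.19 0 0;-0.46 0.08 0 0
```

Request:
servo_tool(targets="-0.47 -0.05 0 0;-0.44 -0.16 0 0;-0.38 -0.27 0 0;-0.30 -0.36 0 0;-0.19 -0.43 0 0;-0.08 -0.46 0 0;0.05 -0.47 0 0;0.16 -0.44 0 0")

```text
clock: 4.53
tcp_pos: [0.4677, -0.2458, 0.19]
tcp_rot: [-0.0, 0.975, 0.222, 0.002]
contact_force: [3.3, 6.1, 5.5]
width: 0.0204
```

```bash
python3 st.py
```

```text
4.525 [ 0.46768698 -0.24581821  0.19002189] ang -150.67959459717568 rad 0.04394224281907818 F [3.31193591 6.07908935 5.49317551] w 0.020438862770767716 j [ 0.6   0.37 -0.19  1.73  0.08  1.05 -0.74]
```

Request:
servo_tool(targets="0.27 -0.38 0 0;0.36 -0.30 0 0;0.43 -0.19 0 0;0.46 -0.08 0 0;0.47 0.05 0 0;0.44 0.16 0 0;0.38 0.27 0 0;0.30 0.36 0 0")

```text
clock: 5.52
tcp_pos: [0.5422, -0.2529, 0.1901]
tcp_rot: [0.002, 0.975, 0.22, -0.002]
contact_force: [-2.6, -1.6, 8.6]
width: 0.0207
```

```bash
python3 st.py
```

```text
5.525 [ 0.54224506 -0.25290981  0.19005206] ang -38.285582245377 rad 0.046176027396677546 F [-2.59084957 -1.64989101  8.63986711] w 0.020692134980322328 j [ 0.53  0.5  -0.18  1.53  0.1   1.12 -0.8 ]
```

Request:
servo_tool(targets="0.19 0.43 0 0;0.08 0.46 0 0;-0.05 0.47 0 0;-0.16 0.44 0 0;-0.27 0.38 0 0;-0.36 0.30 0 0;-0.43 0.19 0 0;-0.46 0.08 0 0")

```text
clock: 6.52
tcp_pos: [0.5096, -0.1793, 0.1901]
tcp_rot: [0.0, 0.975, 0.223, 0.003]
contact_force: [4.0, 2.2, 5.4]
width: 0.0207
```

```bash
python3 st.py
```

```text
6.525 [ 0.50964713 -0.17932027  0.19006988] ang 85.36437240383205 rad 0.04512734739588765 F [4.01522144 2.20884657 5.36430424] w 0.020742306029029163 j [ 0.47  0.39 -0.21  1.7   0.09  1.05 -0.89]
```

Request:
servo_tool(targets="-0.47 -0.05 0 0;-0.44 -0.16 0 0")

```text
clock: 6.78
tcp_pos: [0.4859, -0.1847, 0.1901]
tcp_rot: [-0.0, 0.975, 0.223, 0.002]
contact_force: [2.3, 3.4, 7.1]
width: 0.0203
```

Request:
servo_tool(targets="-0.38 -0.27 0 0")

```text
clock: 6.9
tcp_pos: [0.4761, -0.1919, 0.19]
tcp_rot: [0.0, 0.975, 0.222, 0.001]
contact_force: [3.2, 2.1, 6.0]
width: 0.0207
```

```bash
python3 st.py
```

```text
6.9 [ 0.47607845 -0.19194085  0.19003647] ang 132.75864021530856 rad 0.04407282295700867 F [3.15725609 2.07197708 5.98404546] w 0.020663188351919343 j [ 0.51  0.34 -0.2   1.77  0.08  1.03 -0.84]
```

Request:
servo_tool(targets="-0.30 -0.36 0 0")

```text
clock: 7.02
tcp_pos: [0.4685, -0.2014, 0.19]
tcp_rot: [0.0, 0.975, 0.222, 0.001]
contact_force: [2.9, 2.4, 6.4]
width: 0.0205
```

Request:
servo_tool(targets="-0.19 -0.43 0 0")

```text
clock: 7.15
tcp_pos: [0.4639, -0.2125, 0.1901]
tcp_rot: [0.001, 0.975, 0.222, 0.001]
contact_force: [3.2, 2.5, 4.0]
width: 0.0202
```

Request:
servo_tool(targets="-0.08 -0.46 0 0")

```text
clock: 7.28
tcp_pos: [0.4622, -0.224, 0.19]
tcp_rot: [0.001, 0.975, 0.222, 0.002]
contact_force: [4.8, 3.3, 4.6]
width: 0.0206
```

Request:
servo_tool(targets="0.05 -0.47 0 0")

```text
clock: 7.4
tcp_pos: [0.4636, -0.2354, 0.19]
tcp_rot: [0.0, 0.975, 0.222, 0.002]
contact_force: [3.9, 4.8, 5.5]
width: 0.0208
```

Request:
servo_tool(targets="0.16 -0.44 0 0")

```text
clock: 7.52
tcp_pos: [0.4677, -0.2458, 0.19]
tcp_rot: [-0.0, 0.975, 0.222, 0.002]
contact_force: [4.0, 5.9, 6.8]
width: 0.0207
```

Request:
servo_tool(targets="0.27 -0.38 0 0")

```text
clock: 7.65
tcp_pos: [0.4743, -0.2549, 0.19]
tcp_rot: [-0.001, 0.975, 0.222, 0.001]
contact_force: [1.9, 6.8, 8.2]
width: 0.0205
```

Request:
servo_tool(targets="0.36 -0.30 0 0")

```text
clock: 7.78
tcp_pos: [0.4828, -0.2621, 0.19]
tcp_rot: [-0.001, 0.975, 0.222, 0.0]
contact_force: [0.8, 6.9, 10.6]
width: 0.0203
```

Request:
servo_tool(targets="0.43 -0.19 0 0")

```text
clock: 7.9
tcp_pos: [0.4929, -0.267, 0.19]
tcp_rot: [-0.001, 0.975, 0.222, -0.0]
contact_force: [-2.3, 7.5, 11.4]
width: 0.0207
```

Request:
servo_tool(targets="0.46 -0.08 0 0")

```text
clock: 8.02
tcp_pos: [0.5038, -0.2693, 0.19]
tcp_rot: [-0.001, 0.975, 0.222, -0.001]
contact_force: [-2.7, 6.2, 10.8]
width: 0.0206
```

Request:
servo_tool(targets="0.47 0.05 0 0")

```text
clock: 8.15
tcp_pos: [0.5148, -0.2688, 0.19]
tcp_rot: [-0.001, 0.975, 0.222, -0.002]
contact_force: [-4.0, 5.6, 12.2]
width: 0.0207
```

Request:
servo_tool(targets="0.44 0.16 0 0")

```text
clock: 8.28
tcp_pos: [0.5209, -0.2675, 0.1898]
tcp_rot: [-0.001, 0.975, 0.221, -0.008]
contact_force: [-23.3, 0.4, 23.8]
width: 0.0207
```

Request:
servo_tool(targets="0 0 0 0;0 0 0 0")

```text
clock: 8.52
tcp_pos: [0.5205, -0.2676, 0.1898]
tcp_rot: [-0.001, 0.975, 0.22, -0.007]
contact_force: [-13.8, 2.4, 17.9]
width: 0.0203
```

```bash
python3 st.py;  python3 - <<'E'
from h import *
from bench import r
for n in("top","side","wrist"):
    c=r.get_calibration(n);p,d=r.grab_frame(n);np.savez(n+"1.npz",p=p,d=d,K=c["intrinsics"],T=c["world_to_cam"])
    cv2.imwrite(f"pics/{n}1.png",p[...,::-1])
E
```

```text
8.525 [ 0.52046267 -0.26763693  0.18984983] ang -71.5447919876564 rad 0.04568652417863544 F [-13.82957535   2.37487934  17.92412801] w 0.02034392737687753 j [ 0.56  0.48 -0.16  1.56  0.09  1.12 -0.76]
```

View pics/side1.png

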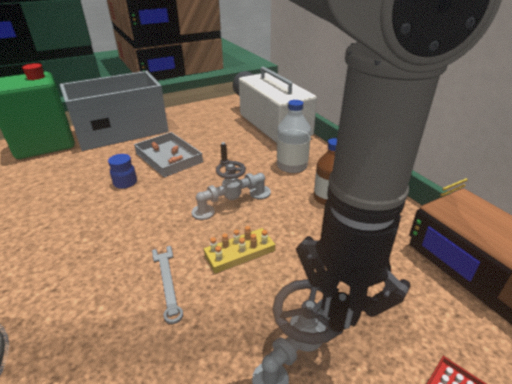

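View pics/wrist1.png

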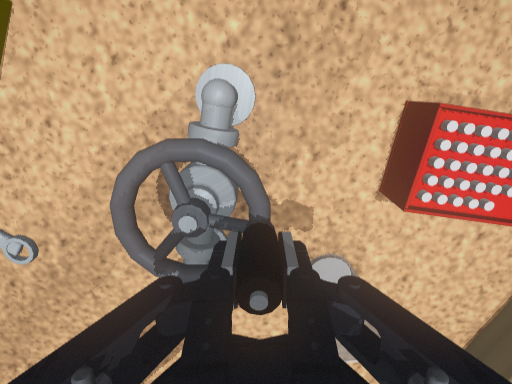

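Request:
servo_tool(targets="0.2 0.07 0 0;0 0 0 0;0 0 0 0")

```text
clock: 9.05
tcp_pos: [0.5213, -0.2676, 0.1898]
tcp_rot: [-0.002, 0.976, 0.219, -0.012]
contact_force: [-22.2, 1.6, 22.9]
width: 0.0207
```

```bash
python3 st.py
```

```text
9.05 [ 0.52132487 -0.26758439  0.18977898] ang -70.50345614747656 rad 0.04591720459573207 F [-22.23618325   1.56133929  22.90719866] w 0.020652711353681456 j [ 0.55  0.49 -0.16  1.55  0.1   1.13 -0.76]
```

```bash
cat >> st.py <<'E'
from scipy.spatial.transform import Rotation as R
q=s["tcp_rot"];z=R.from_quat([q[1],q[2],q[3],q[0]]).as_matrix()[:,2]
g=s["tcp_pos"]+.054*z;u=g[:2]-C;print("grasp",g,"ang",np.degrees(np.arctan2(u[1],u[0])),"rad",np.hypot(*u))
E
python3 st.py
```

```text
9.05 [ 0.52132487 -0.26758439  0.18977898] ang -70.50345614747656 rad 0.04591720459573207 F [-22.23618325   1.56133929  22.90719866] w 0.020652711353681456 j [ 0.55  0.49 -0.16  1.55  0.1   1.13 -0.76]
grasp [ 0.52003143 -0.26770571  0.13579461] ang -72.08593844756176 rad 0.04561728582300101
```

Request:
servo_tool(targets="-0.2 -0.07 0 0;-0.44 -0.16 0 0;-0.47 -0.05 0 0;-0.46 0.08 0 0;-0.43 0.19 0 0;-0.36 0.30 0 0;-0.27 0.38 0 0;0 0 0 0")

```text
clock: 10.05
tcp_pos: [0.4676, -0.2455, 0.19]
tcp_rot: [0.0, 0.975, 0.223, 0.002]
contact_force: [3.1, 4.0, 6.7]
width: 0.0203
```

```bash
python3 st.py
```

```text
10.05 [ 0.46764496 -0.24553111  0.19003819] ang -151.03364570254794 rad 0.04383912629731753 F [3.06517627 3.99644072 6.6761281 ] w 0.0202640665714508 j [ 0.59  0.37 -0.18  1.73  0.07  1.04 -0.73]
grasp [ 0.46782138 -0.24551778  0.13603848] ang -150.93686780253452 rad 0.043678384345846116
```

Request:
servo_tool(targets="-0.14 0.35 0 0;0 0 0 0;0 0 0 0")

```text
clock: 10.42
tcp_pos: [0.4645, -0.2382, 0.19]
tcp_rot: [0.001, 0.975, 0.222, 0.002]
contact_force: [4.6, 3.1, 6.6]
width: 0.0208
```

```bash
sed -i 's/\[.506,-.2243\]/[.5072,-.2243]/' st.py; python3 st.py
```

```text
10.425 [ 0.46449057 -0.23817271  0.19004943] ang -162.00537272965386 rad 0.044905987133245694 F [4.56011122 3.11361706 6.59454174] w 0.020836599458824892 j [ 0.58  0.35 -0.18  1.75  0.07  1.04 -0.75]
grasp [ 0.46469187 -0.23823814  0.13604985] ang -161.84602102274363 rad 0.04473491525803256
```

Request:
servo_tool(targets="-0.02 0.06 0 0;0 0 0 0;0 0 0 0")

```text
clock: 10.8
tcp_pos: [0.4643, -0.2378, 0.1901]
tcp_rot: [0.002, 0.975, 0.222, 0.002]
contact_force: [5.5, 0.7, 4.7]
width: 0.0204
```

```bash
python3 st.py
```

```text
10.8 [ 0.46433509 -0.23783861  0.19006113] ang -162.4716128479547 rad 0.04495213909150142 F [5.48735073 0.67013604 4.66553658] w 0.02038834913727181 j [ 0.58  0.35 -0.18  1.75  0.07  1.04 -0.75]
grasp [ 0.46460168 -0.2380009   0.13606203] ang -162.17065041816244 rad 0.0447474167638656
```

Request:
servo_tool(targets="0 0 0 0;0 0 0 0;0 0 0 0;0 0 0 0;0 0 0 0", claw=80)

```text
clock: 11.42
tcp_pos: [0.4625, -0.236, 0.1888]
tcp_rot: [-0.0, 0.975, 0.222, -0.0]
contact_force: [-0.4, 0.3, -0.2]
width: 0.0679
```

Request:
servo_tool(targets="0 0 0.6 0;0 0 0.8 0;0 0 0.8 0;0 0 0.8 0;0 0 0.8 0;0 0 0.8 0;0 0 0 0")

```text
clock: 12.3
tcp_pos: [0.4637, -0.2364, 0.3066]
tcp_rot: [0.002, 0.975, 0.222, 0.002]
contact_force: [0.5, 0.2, 0.3]
width: 0.0685
```

Request:
servo_tool(targets="-1 -1 0 0;-1 -1 0 0;-1 -1 0 0;-1 -1 0 0;-1 -1 0 0;-1 -1 0 0;-1 -1 0 0;0 0 0 0")

```text
clock: 13.3
tcp_pos: [0.2843, -0.4132, 0.3032]
tcp_rot: [-0.0, 0.976, 0.219, -0.001]
contact_force: [0.1, 0.7, 1.0]
width: 0.0681
```

Run:
```python
from h import *
from bench import r
for n in("top","side"):
    c=r.get_calibration(n);p,d=r.grab_frame(n);np.savez(n+"2.npz",p=p,d=d,K=c["intrinsics"],T=c["world_to_cam"])
a=np.load("top2.npz")["p"][160:270,290:400,::-1];b=np.load("side2.npz")["p"][235:345,240:350,::-1]
cv2.imwrite("pics/z2.png",np.hstack([cv2.resize(i,None,fx=3.5,fy=3.5,interpolation=2) for i in(a,b)]))
```

```text
(no output)
```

View pics/z2.png

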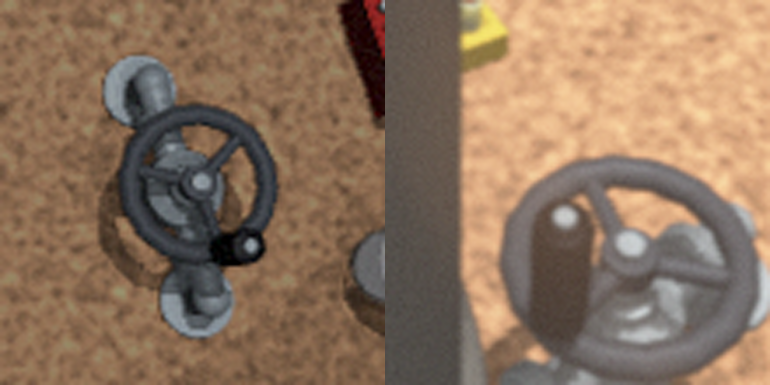

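Run:
```python
from h import *
from bench import r
def go(n,x0,y0,h,p):
    f=np.load(n+"2.npz");g=lambda a,z:ray(x0+(a[0]+.5)/3.5-.5,y0+(a[1]+.5)/3.5-.5,f["K"],f["T"],z)[:2]
    H,P=g(h,.103),g(p,.158);v=P-H;print(n,H,P,np.hypot(*v),np.degrees(np.arctan2(v[1],v[0])))
go("top",290,160,(201,182),(251,245));go("side",240,235,(246,244),(180,217))
c=r.get_calibration("wrist");p,d=r.grab_frame("wrist");cv2.imwrite("pics/w2.png",p[...,::-1])
```

```text
top [ 0.506554   -0.22345612] [ 0.4642066  -0.23906509] 0.04513249444431332 -159.766445949345
side [ 0.50569287 -0.22608875] [ 0.4643055  -0.23788698] 0.043036181015659536 -164.08882578817352
```

Run:
```python
from bench import r
print(r.observe()["contact_force"]);print(r.finish_job())
```

```text
[-0.0505726  -0.09184292  0.2413269 ]
the job is handed in; nothing more can be done
None
```

The larger valve is open and backed off about a quarter turn. I cranked it counterclockwise about 1.55 turns to its stop, turned it back clockwise, let go, and withdrew the arm. I handed the job in at about 13.5 s.

- **Stop:** further pushing raised the force at the handle to 22 N, while the handle moved less than 2 mm. That fits the stop, and 1.55 turns is within the expected 1.1 to 1.7.
- **Back-off:** the gripper's position puts it at 88–89°.
- **Camera check after release:** the handle was at −159.8° in the top view and −164.1° in the side view. The two disagree by about 4°, and the gripper's reading of −162.2° lies between them. The back-off is therefore a quarter turn to within a few degrees.
- **Robot and other valve:** the contact force read about zero at hand-in. The arm never went near the smaller valve, but I didn't measure its angle again.

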